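# Stir the scent stones and hold the warmer's dial on boost

### The arm

A 6-joint arm with a two-finger parallel gripper is mounted at the origin on the work surface. World frame = base frame: x ahead of the robot, y to its left, z up, the work surface at z = 0. Lengths are in mm, angles in rad, forces in N, time in s.
With the tool pointing down it reaches from about 400 to 925 mm from the base axis. Payload 12.5 kg.
Tool frame: the origin (TCP) lies where the fingers leave the gripper's body, on its centre line; the fingertips stand 78 mm ahead of it and the grasp point (between the pads) lies 59 mm ahead of it; z points along the fingers, y is the direction in which the jaws open and shut (so a half turn about z gives the same grasp; the last joint's range is limited). The gripper opens to 95 mm and grips with 3 to 60 N. Pads are 20 mm wide; open, the fingers measure 119 mm over their backs; the gripper's body (75 mm by 180 mm) begins 59 mm behind the grasp point.
Start: joints at [-1.291, 0.491, 1.559, -0, 1.092, -0.106], TCP at [235.21, -579.063, 292.261] pointing down, gripper open.
Joint ranges: [-3.1, 3.1], [-0.84, 2.19], [0.05, 2.79], [-1.13, 4.28], [0.06, 2.93], [-2.69, 2.69]. Speed limits (rad/s): [2.22, 2.22, 2.79, 3.14, 3.14, 3.14].

### API

Orientations are given as [roll, pitch, yaw] about the fixed x, y, z axes, in that order (R = Rz(yaw) Ry(pitch) Rx(roll)).
In Python, from cell import env, viewer, ticket, search_frame gives the robot as it stands.
- The arm moves only by the shell command python3 -m inch 'ROWS'. ROWS is a JSON object of lists of equal length, an entry for each row: "hand": the opening, from 0 (shut) to 1 (fully open); "delta_pos": the shift along the tool's x, y, z in cm, a list of three; "turn": the turn about the tool's z in rad. A call has 1 to 20 rows; each row shifts and turns the commanded pose from where the row before left it, along the tool's axes as they then stand; what a row does not reach is not made up. A row lasts 1/10 s, in which the tool goes at most 50 mm and 8.59 degrees, less where a joint would pass 70% of its speed; a pose out of reach is approached as far as the arm can. A call is refused whole if a number of a shift passes 5 or a number of a turn 0.15, either way. A call with a gripper value outside its range is refused whole. The fingers move at their own pace and stop on an object; the grip force is fixed at half the most. Time passes only in rows, so rows that do not move let the fingers close. It gives the time, the measured TCP pose, the force and the opening at its end, in the units of the state.
- env.state(): the state, without advancing time (a new reading comes with each control period).
- viewer.read_camera(name): name is "side" or "top" or "wrist"; returns (picture, depth): 384x512x3 uint8, blue, green, red; 384x512 float32, mm along the optical axis (not along the pixel's ray), 0 where there is no reading.
- viewer.get_calibration(name): a dict with "fx", "fy", "cx", "cy" (pixels), "k1" (the pictures are not rectified: a ray, as slopes to the right and down, at radius r is drawn at 1 + k1 r^2 times it, then the intrinsics apply), "T" (4x4, takes a point from camera to world coordinates). Camera axes: x right, y down, z forward; pixel columns grow to the right and rows downward; lengths in mm; the calibration is good to about 2 mm. A picture is of the moment at which its call begins: read the wrist's pose just before it. get_calibration takes no time and is no camera call; for the wrist camera it gives the pose at the moment of the call.
- ticket.job_done(): hands the job in, once; it reports no verdict.
Trained networks look in the newest picture that a camera, given by its name, has taken for a name from the list of things; names that differ only in an ending like _2 or _b are one class to them, and where a whole thing is asked for, a point or a joint stands for the part that bears it (a point fixed in the world has none). Each returns a list of dicts, best first, with "p" (0 to 1); they miss things now and then, are a little off and sometimes report something else, mostly with a low value. They report only what shows in the picture. A call takes as long as a camera call. They do not tell look-alikes from the thing itself.
- search_frame(camera, label): "centre" ([column, row] in pixels, amid what is visible of it).
The state is a dict: "t": time; "joints": joint angles; "qvel": joint speeds; "tau": joint torques, N m; "eef_pos": TCP position; "tcp_rot": TCP orientation; "ft_force": force on the tool from outside, world axes, zero at the start; "moment": the same for the moment, N m; "opening": opening from 0.0 (shut) to 1.0 (fully open).
Only numpy, scipy, OpenCV 4.12 (cv2) and the standard library are available. Lean on these libraries where they do the work, as an engineer would, in place of code of your own. Each camera call takes 0.05 s, during which the arm holds its last target.

### The job

Freshen up the bedside scent warmer: take the stirring stick from its stand and, starting on the side of the bowl next to the dial, stir the stones two full turns clockwise seen from above with the tip down near the bowl's floor, then put the stick fully back in its stand and let go of it. Then push the blue fin of the spring-return dial clockwise past its first two clicks to the third (the orange tick) and finish while still holding it there with the fingers, because it springs back if released. Keep all stones in the bowl and leave the mug, flashlight, lip balm and binder clip where they are.

Things in the scene. Friction and masses are not known exactly. Their poses are not given: they have to be found in the camera images.
- warmer: Fixed scent-stone warmer: a pale wooden slab 130 mm (x) by 270 mm (y), top 40 mm up. Origin: centre of its underside. Its x points away from the robot (turned up to 0.3 rad), z up. A white bowl is fixed on its +y half, a grey dial with a blue fin on its -y half; from the dial's axis to the bowl's is 143 mm along +y.
- bowl_floor (a point): Centre of the round bowl's inner floor, 46 mm above the nightstand; axes as the warmer's (dial towards -y, robot -x). Inside radius 50 mm, outside 57 mm, rim 44 mm above this point. Stones pass between stick and wall if the stick circles at 15 to 25 mm radius; keep its tip about 5 mm above the floor. A side is reached when the tip is over 10 mm out that way.
- stick: Loose wooden stirring stick, 150 mm long, about 50 g, upright in its stand at the start. Origin at the lower tip, z up along it. Pale round shaft 12 mm thick from 0 to 70 mm; dark collar 34 mm wide from 70 to 76 mm, which rests on the stand; round dark grip 20 mm thick from 76 to 150 mm, to be taken from above.
- stick_tip (a point): The stick's lower tip (same point as its origin).
- stand: Fixed terracotta stand, an upright tube 48 mm across and 75 mm high with a 60 mm foot; origin at the centre of its underside.
- stand_top (a point): Centre of the stand's mouth, 75 mm up: a straight through hole 22 mm wide. The stick hangs in it on its collar, tip 70 mm below this point.
- dial (a joint): Spring-return dial angle, rad: 0 at rest, grows clockwise seen from above. Clicks at 0.4, 0.8, 1.2: two black ticks, then an orange one (one more black tick at rest); the white line on the fin points to them. Pushing it needs 0.12 to 0.35 N m (4 to 10 N on the fin), rising and dipping at each click; hard stop at 1.36. Always springs back to 0 when let go.
- dial_axis (a point): On the dial's vertical axis, at the top face of its disc (radius 38 mm), 55 mm above the nightstand.
- fin_press (a point): Upright blue fin on the dial, turning with it: a radial plate 8 mm thick, 9 to 45 mm out from the dial's axis, 55 to 97 mm above the nightstand. This point is its middle, 34 mm out, 78 mm up: push it sideways here, on the face turned away from the bowl. From the axis the fin points at rest along the warmer's (-0.83, -0.56), at the third click (-0.83, +0.56).
- mug: Bystander: white ceramic mug, 82 mm wide, 92 mm tall, origin under its centre.
- flashlight: Bystander: orange flashlight lying down, 150 mm long, 40 mm thick, origin under its centre.
- lip_balm: Bystander: green lip balm tube standing up, 19 mm wide, 68 mm tall, origin under its centre.
- binder_clip: Bystander: steel binder clip lying flat, 32 mm wide, about 17 mm high, origin under its jaw part.
- stone1: Loose amber scent stone, a barrel 16 mm wide and 15 mm high, 12 g, lying in the bowl; origin at the centre of its (starting) underside.
- stone2: Loose terracotta scent stone, a barrel 16 mm wide and 15 mm high, 12 g, lying in the bowl; origin at the centre of its (starting) underside.
- stone3: Loose blue scent stone, a barrel 16 mm wide and 15 mm high, 12 g, lying in the bowl; origin at the centre of its (starting) underside.
- stone4: Loose green scent stone, a barrel 16 mm wide and 15 mm high, 12 g, lying in the bowl; origin at the centre of its (starting) underside.
- stone5: Loose yellow scent stone, a barrel 16 mm wide and 15 mm high, 12 g, lying in the bowl; origin at the centre of its (starting) underside.
- stone6: Loose red scent stone, a barrel 16 mm wide and 15 mm high, 12 g, lying in the bowl; origin at the centre of its (starting) underside.
Not all that is in view belongs to the job. There is more than one size of the stick; the job needs the larger. There is more than one size of the stand; the one meant has the size given above.

How it is judged:
By the outcome, as a careful person would: the job done as asked, in the order asked, and still so for the second after the job is handed in, while the arm keeps its last pose, push and grip.
It also fails if it takes over 67 s, if anything falls off the work surface, if the arm or the gripper's body presses on something with over 40 N, if the wrist force passes 120 N, or if a joint passes its speed limit or range.

## Working session

There is one attempt and no reset: what is moved stays moved. The work goes in short steps, Python scripts to look and compute and a shell command to move; the robot and the scene stay as the last step left them, time stands still between calls to the robot, and variables do not carry over. Pictures are saved under pics/ and viewed, and the job is handed in when it is done.

```bash
ls; mkdir -p pics; python3 - <<'E'
from cell import env, viewer, ticket, search_frame
import cv2
print(env.state())
for n in ["side","top","wrist"]:
    im,d=viewer.read_camera(n); cv2.imwrite(f"pics/{n}0.png",im)
    c=viewer.get_calibration(n); print(n,{k:c[k] for k in c})
E
```

```text
pics
{'t': 0.0, 'joints': array([-1.29060515e+00,  4.91574521e-01,  1.55945305e+00,  3.11357694e-06,
        1.09172579e+00, -1.05601350e-01]), 'qvel': array([ 0.00045974,  0.00070015, -0.0008918 ,  0.00032905,  0.00113675,
       -0.00038177]), 'tau': array([ 7.32017197e-04, -6.12649083e+01, -2.58176905e+01,  6.92149415e-02,
        4.82553360e-02, -8.82494487e-05]), 'eef_pos': array([ 235.1589197 , -578.89692931,  291.65116973]), 'tcp_rot': array([-3.14043870e+00, -1.25090724e-04,  3.85791016e-01]), 'ft_force': array([ 0.41860661, -0.66429641, -0.0051738 ]), 'moment': array([-0.01754495,  0.00330714,  0.00065806]), 'opening': 1.0001322850090846}
side {'fx': 379.92386288903475, 'fy': 379.92386288903475, 'cx': 253.08837971043624, 'cy': 189.67256420322542, 'k1': -0.005113957988805011, 'T': array([[-7.19883177e-01, -3.67036655e-01,  5.89111454e-01,
         6.41272304e+01],
       [-6.94048925e-01,  3.70842410e-01, -6.17067255e-01,
         5.57631037e+02],
       [ 8.01878983e-03, -8.53088507e-01, -5.21704609e-01,
         5.61312737e+02],
       [ 0.00000000e+00,  0.00000000e+00,  0.
[... 310 characters left out ...]
 3.82468860e-03,
         2.05798610e+01],
       [-3.44841321e-03, -1.88472218e-01, -9.82072467e-01,
         1.04209484e+03],
       [ 0.00000000e+00,  0.00000000e+00,  0.00000000e+00,
         1.00000000e+00]])}
wrist {'fx': 319.00570997631166, 'fy': 319.00570997631166, 'cx': 257.0344115554183, 'cy': 190.15971673149315, 'k1': -0.042587168314025425, 'T': array([[ 3.75966781e-01, -8.99002190e-01, -2.24597511e-01,
         2.97425750e+02],
       [-9.26632990e-01, -3.64894487e-01, -9.05721502e-02,
        -5.52387572e+02],
       [-5.29832159e-04,  2.42171583e-01, -9.70233293e-01,
         3.83746784e+02],
       [ 0.00000000e+00,  0.00000000e+00,  0.00000000e+00,
         1.00000000e+00]])}
```

View pics/top0.png

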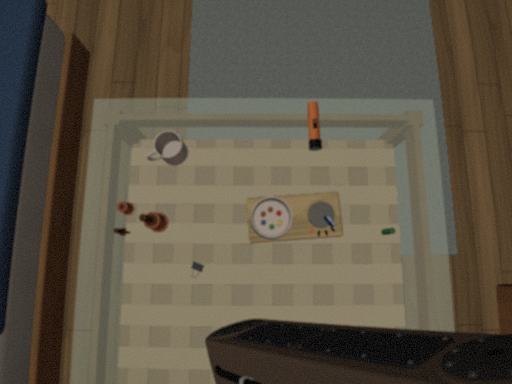

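View pics/side0.png

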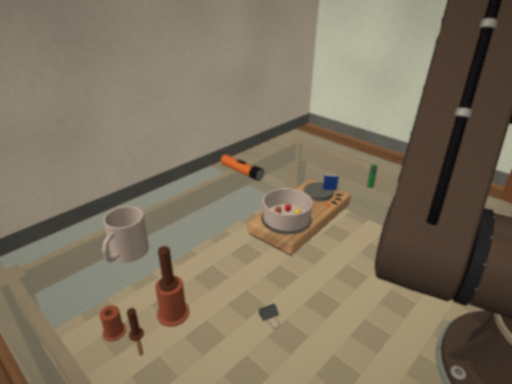

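View pics/wrist0.png

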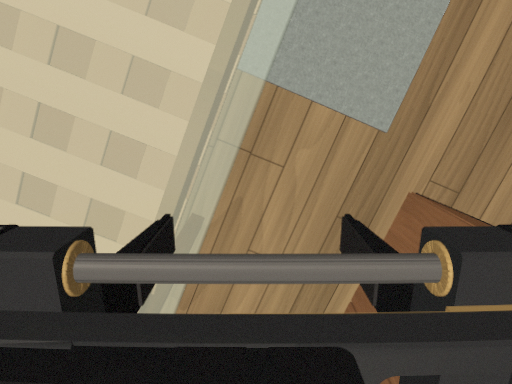

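The top view shows the large stand with the stick at (155,221), a small empty stand at (125,208), and a small stick at (121,231). The bowl is at (271,218), the dial at (321,214) with its fin at (329,222), and the mug at (168,145). The clip is at (197,268), the balm at (388,231), and the flashlight at (314,125). Next I'll measure these points.

```bash
cat > h.py <<'E'
from cell import env, viewer, ticket, search_frame
import cv2, numpy as np
def K(c): return np.array([[c['fx'],0,c['cx']],[0,c['fy'],c['cy']],[0,0,1]])
def ray(c,uv):
    p=cv2.undistortPoints(np.array(uv,float).reshape(-1,1,2),K(c),np.array([c['k1'],0,0,0.]))[:,0]
    # model: drawn = (1+k1 r^2)*true, same as OpenCV's
    return np.c_[p,np.ones(len(p))]
def atz(c,uv,z):
    r=ray(c,uv)@c['T'][:3,:3].T; o=c['T'][:3,3]
    return o+r*((z-o[2])/r[:,2])[:,None]
def atd(c,uv,d):
    r=ray(c,uv)*np.array(d).reshape(-1,1)
    return r@c['T'][:3,:3].T+c['T'][:3,3]
def proj(c,P):
    P=np.array(P,float).reshape(-1,3); q=(P-c['T'][:3,3])@c['T'][:3,:3]
    x=q[:,:2]/q[:,2:]; r=(x**2).sum(1)[:,None]; x=x*(1+c['k1']*r)
    return x*[c['fx'],c['fy']]+[c['cx'],c['cy']]
def cloud(c,d):
    v,u=np.mgrid[:d.shape[0],:d.shape[1]]
    P=atd(c,np.c_[u.ravel(),v.ravel()],d.ravel()); return P.reshape(d.shape+(3,))
E
python3 - <<'E'
from h import *
im,d=viewer.read_camera("top"); c=viewer.get_calibration("top")
np.savez('pics/top.npz',im=im,d=d)
P=cloud(c,d); np.set_printoptions(precision=1,suppress=True)
for lab in ["bowl_floor","warmer","dial","stand","stick","mug","flashlight","lip_balm","binder_clip"]:
    for r in search_frame("top",lab)[:4]:
        u,v=np.round(r['centre']).astype(int); print(lab,round(r['p'],2),u,v,P[v,u])
cv2.imwrite("pics/crop1.png",cv2.resize(im[190:250,100:350],None,fx=3.2,fy=3.2,interpolation=cv2.INTER_CUBIC))
ims,ds=viewer.read_camera("side"); np.savez('pics/side.npz',im=ims,d=ds)
cs=viewer.get_calibration("side");Ps=cloud(cs,ds)
for lab in ["stand","stick","dial","warmer"]:
    for r in search_frame("side",lab)[:4]:
        u,v=np.round(r['centre']).astype(int); print('side',lab,round(r['p'],2),u,v,Ps[v,u])
cv2.imwrite("pics/crop2.png",cv2.resize(ims[230:370,90:260],None,fx=4,fy=4,interpolation=cv2.INTER_CUBIC))
# warmer slab orientation
m=(abs(P[...,2]-40)<5)&(P[...,0]>300)&(P[...,0]<600)&(P[...,1]<120)&(P[...,1]>-250)
pts=P[m][:,:2].astype(np.float32); print(len(pts),cv2.minAreaRect(pts),pts.min(0),pts.max(0))
# rim of bowl
m=(abs(P[...,2]-90)<5)&(P[...,0]>250)&(P[...,0]<600)&(P[...,1]<120)&(P[...,1]>-250)
pts=P[m][:,:2].astype(np.float32);print(len(pts),cv2.minEnclosingCircle(pts))
E
```

```text
bowl_floor 0.88 295 217 [512.6 -89.9  44. ]
bowl_floor 0.41 388 229 [ 477.2 -349.7   59.5]
warmer 0.71 295 216 [515.5 -90.   44.1]
dial 0.88 324 214 [ 520.2 -171.4   53.3]
stand 0.74 125 209 [533.7 398.5  48.1]
stand 0.56 160 226 [485.7 294.9  45.5]
stick 0.74 148 220 [495.6 305.8 124.7]
stick 0.44 121 232 [466.3 394.8  75.7]
mug 0.6 169 150 [723.2 291.    3. ]
flashlight 0.58 315 128 [ 784.2 -157.3   32.7]
flashlight 0.3 201 265 [376.  181.7  -1.2]
binder_clip 0.44 200 264 [379.5 181.6  18.2]
side stand 0.82 110 322 [524.5 415.6  44.5]
side stand 0.73 173 306 [477.4 322.9  45.3]
side stick 0.86 132 329 [465.3 405.5  70.2]
side stick 0.82 167 269 [490.6 316.4 118.4]
side stick 0.64 322 187 [ 520.2 -179.9   52.6]
side dial 0.63 323 187 [ 511.5 -170.6   60.3]
side warmer 0.81 300 212 [488.2 -45.8  55.5]
side warmer 0.18 285 206 [526.9 -37.3  58.1]
2346 ((514.5169677734375, -86.97010803222656), (127.05683898925781, 269.40374755859375), 4.030767440795898) [ 444.8 -224.5] [586.3  50.5]
216 ((505.30352783203125, -77.389892578125), 114.0655517578125)
```

View pics/crop1.png

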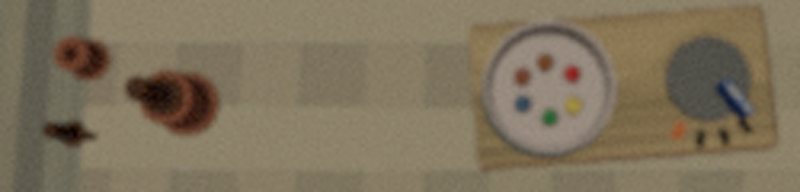

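View pics/crop2.png

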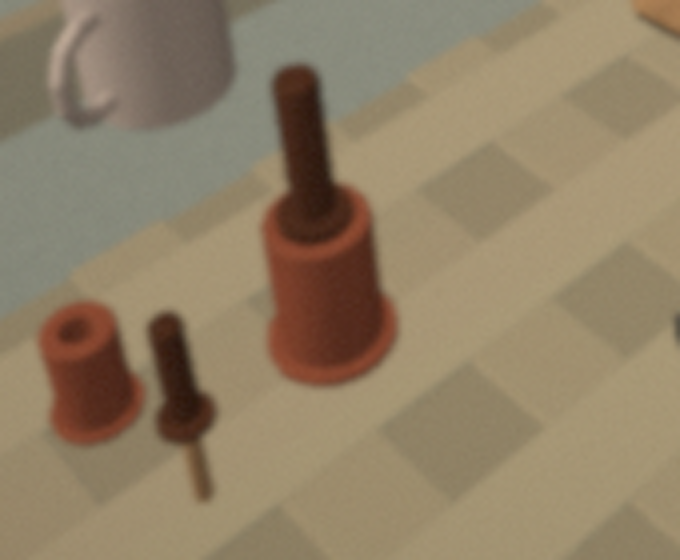

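```bash
python3 - <<'E'
from h import *
from scipy.optimize import least_squares
np.set_printoptions(precision=1,suppress=True)
for n in ["top","side"]:
    z=np.load(f'pics/{n}.npz'); c=viewer.get_calibration(n); P=cloud(c,z['d']).reshape(-1,3)
    def circ(cx,cy,w,zlo,zhi,r,name):
        p=P[(abs(P[:,0]-cx)<w)&(abs(P[:,1]-cy)<w)&(P[:,2]>zlo)&(P[:,2]<zhi)]
        if len(p)<5: print(n,name,'few');return
        f=lambda q: np.hypot(p[:,0]-q[0],p[:,1]-q[1])-r
        s=least_squares(f,[p[:,0].mean(),p[:,1].mean()],loss='soft_l1'); print(n,name,len(p),s.x,'rms',np.sqrt((f(s.x)**2).mean()),'mean',p.mean(0),'zmax',p[:,2].max())
    circ(512,-25,75,84,96,53.5,'bowl rim')
    circ(490,310,40,90,140,10,'grip')
    circ(490,310,45,144,156,6,'griptop')
    circ(485,310,40,20,60,24,'stand tube')
    p=P[(abs(P[:,0]-510)<60)&(abs(P[:,1]+170)<60)&(P[:,2]>85)&(P[:,2]<102)]; print(n,'fin top',len(p),p.mean(0)if len(p) else'',cv2.fitLine(p[:,:2].astype(np.float32),cv2.DIST_L2,0,.01,.01).T if len(p)>3 else '')
    p=P[(abs(P[:,0]-515)<55)&(abs(P[:,1]+165)<55)&(P[:,2]>49)&(P[:,2]<61)]; print(n,'disc',len(p),p.mean(0),cv2.minEnclosingCircle(p[:,:2].astype(np.float32)))
E
```

```text
top bowl rim 208 [509.5 -19.2] rms 1.358588192288412 mean [512.8 -22.5  89.6] zmax 94.75031312441433
top grip 46 [501.4 313.2] rms 0.3492853804203516 mean [498.9 305.8 116.6] zmax 139.8883278808197
top griptop 40 [501.4 310. ] rms 2.8819534578126165 mean [501.5 311.4 153.1] zmax 155.9709675108644
top stand tube 62 [501.5 312.8] rms 0.43479108264158883 mean [496.6 294.6  41.1] zmax 59.49233695083308
top fin top 50 [ 500.1 -177.9   95.6] [[   0.8    0.6  500.1 -177.9]]
top disc 509 [ 522.4 -159.7   55.6] ((519.2472534179688, -163.2720489501953), 40.30826950073242)
side bowl rim 344 [507.1 -20. ] rms 1.7891528624887678 mean [505.4 -18.8  88.3] zmax 92.0406661885255
side grip 262 [499.4 312.1] rms 0.67334083031807 mean [492.4 315.9 115.8] zmax 139.64082670567416
side griptop 128 [496.3 313.9] rms 2.2398429782482965 mean [495.6 314.3 151.8] zmax 155.92105717085383
side stand tube 435 [499.4 312. ] rms 0.6708099964373083 mean [482.8 321.6  40.1] zmax 59.940101200303445
side fin top 78 [ 495.5 -178.4   92.5] [[   0.8    0.6  495.5 -178.4]]
side disc 362 [ 515.2 -156.3   55. ] ((514.459716796875, -164.76663208007812), 41.31216049194336)
```

Candidates for the stick in the top view: the big stick in its stand (148,220) and a small loose one (121,231). For the stand: the big one (157,222) and a small empty one (125,208). The close crops show the upright stick in the larger stand. Its tube fits a 48 mm diameter with a 0.4 mm rms error and the stick's top is at z≈155, which matches the description, so I choose that pair.

Estimates:
- Stick at about (500.4, 312.5)
- Bowl at about (508.3, -19.6)
- Warmer yaw about +0.07
- Dial at about (518.5, -162.2)

I'll turn the tool to yaw 0 and travel over.

```bash
python3 -m inch '{"hand":[1,1,1,1,1,1,1,1,1,1,1,1],"turn":[0.129,0.129,0.128,0,0,0,0,0,0,0,0,0],"delta_pos":[[0,0,0],[0,0,0],[0,0,0],[2.94,-2.54,0],[2.94,-2.54,0],[2.94,-2.54,0],[2.94,-2.54,0],[2.94,-2.54,0],[2.94,-2.54,0],[2.94,-2.54,0],[2.94,-2.54,0],[2.94,-2.54,0]]}'
python3 -m inch '{"hand":[1,1,1,1,1,1,1,1,1,1,1,1,1,1,1,1,1,1,1,1],"turn":[0,0,0,0,0,0,0,0,0,0,0,0,0,0,0,0,0,0,0,0],"delta_pos":[[0,-2,0],[0,-3.8,0],[0,-3.8,0],[0,-3.8,0],[0,-3.8,0],[0,-3.8,0],[0,-3.8,0],[0,-3.8,0],[0,-3.8,0],[0,-3.8,0],[0,-3.8,0],[0,-3.8,0],[0,-3.8,0],[0,-3.8,0],[0,-3.8,0],[0,-3.8,0],[0,-3.8,0],[0,-3.4,0],[0,0,0],[0,0,0]]}'
python3 - <<'E'
from h import *
c=viewer.get_calibration("wrist"); im,d=viewer.read_camera("wrist"); print(env.state()['eef_pos'],env.state()['tcp_rot'])
cv2.imwrite("pics/w1.png",im); P=cloud(c,d).reshape(-1,3)
from scipy.optimize import least_squares
for nm,zl,zh,r in [('grip',90,140,10),('tube',15,68,24),('top',145,160,7)]:
    p=P[(abs(P[:,0]-500)<40)&(abs(P[:,1]-312)<40)&(P[:,2]>zl)&(P[:,2]<zh)]
    if len(p)<5: print(nm,len(p)); continue
    f=lambda q: np.hypot(p[:,0]-q[0],p[:,1]-q[1])-r
    s=least_squares(f,[500,312],loss='soft_l1');print(nm,len(p),s.x,abs(f(s.x)).mean(),p.mean(0))
E
```

```text
t: 2.1
eef_pos: [501.0, -349.3, 292.4]
tcp_rot: [3.141, -0.0, -0.0]
ft_force: [0.3, -0.2, -0.2]
opening: 1.003
t: 4.1
eef_pos: [499.5, 311.5, 292.0]
tcp_rot: [3.141, 0.0, 0.001]
ft_force: [-0.1, -0.5, 0.3]
opening: 1.0
[499.70186174 310.86235702 292.08624592] [ 3.14109091e+00  3.66199822e-04 -5.19059756e-05]
grip 259 [499.06327532 314.492758  ] 0.12816319620375705 [507.29249222 314.23644691 117.08084927]
tube 223 [498.95799025 314.39295248] 0.1270773630788496 [519.59007858 313.65254937  42.58023706]
top 555 [500.65787977 314.51306125] 1.8886585750633442 [500.73014141 314.49689365 153.64530219]
```

View pics/w1.png

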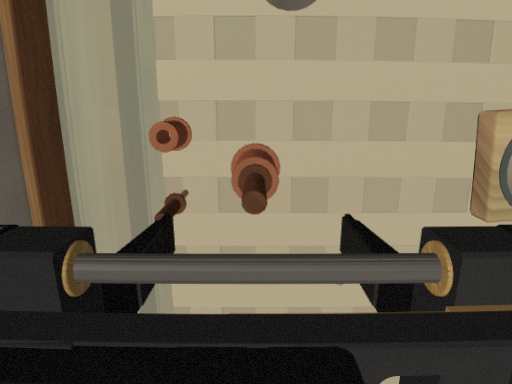

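The wrist picture shows the big stick between the fingers at about (255,200), with the small stand and small stick well to the left at (170,135) and (172,205). The wrist fit gives (499,314.4), and the views average about (500,313). I'll descend and grip.

```bash
python3 -m inch '{"hand":[1,1,1,1,1,1,0,0,0,0,0,0,0,0,0,0],"turn":[0,0,0,0,0,0,0,0,0,0,0,0,0,0,0,0],"delta_pos":[[0,-0.22,0],[0,0,3],[0,0,3],[0,0,3],[0,0,2.3],[0,0,0],[0,0,0],[0,0,0],[0,0,0],[0,0,0],[0,0,0],[0,0,0],[0,0,0],[0,0,0],[0,0,0],[0,0,0]]}'
python3 - <<'E'
from h import *
im,d=viewer.read_camera("wrist"); cv2.imwrite("pics/w2.png",im)
im,d=viewer.read_camera("side"); cv2.imwrite("pics/s2.png",cv2.resize(im[200:370,60:300],None,fx=3,fy=3))
print(env.state())
E
```

```text
t: 5.75
eef_pos: [500.0, 313.7, 179.2]
tcp_rot: [3.141, 0.0, -0.0]
ft_force: [0.6, -1.2, 0.2]
opening: 0.214
{'t': 5.85, 'joints': array([ 4.48482445e-01,  5.75968488e-01,  1.75878639e+00, -1.41520678e-04,
        8.07012885e-01,  2.01954087e+00]), 'qvel': array([-0.00156655,  0.00078025,  0.00016873,  0.00130086, -0.00072287,
       -0.00186218]), 'tau': array([-2.99899257e-02, -6.11921883e+01, -2.01762092e+01, -1.32373930e-02,
       -7.29738898e-02,  4.50243424e-04]), 'eef_pos': array([499.96338933, 313.68507268, 179.11632657]), 'tcp_rot': array([ 3.14142461e+00,  1.13442582e-04, -1.64210306e-04]), 'ft_force': array([ 0.04922595,  0.12949089, -0.90774275]), 'moment': array([ 0.07645713,  0.06373657, -0.00671419]), 'opening': 0.20565699874733737}
```

View pics/w2.png

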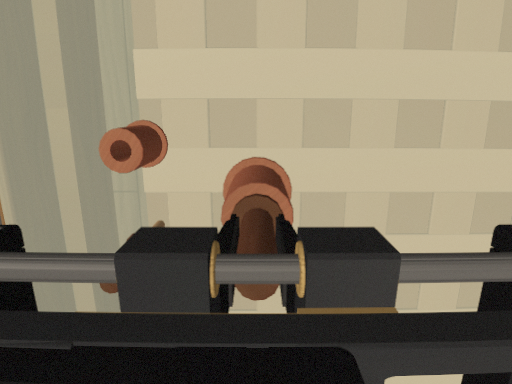

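View pics/s2.png

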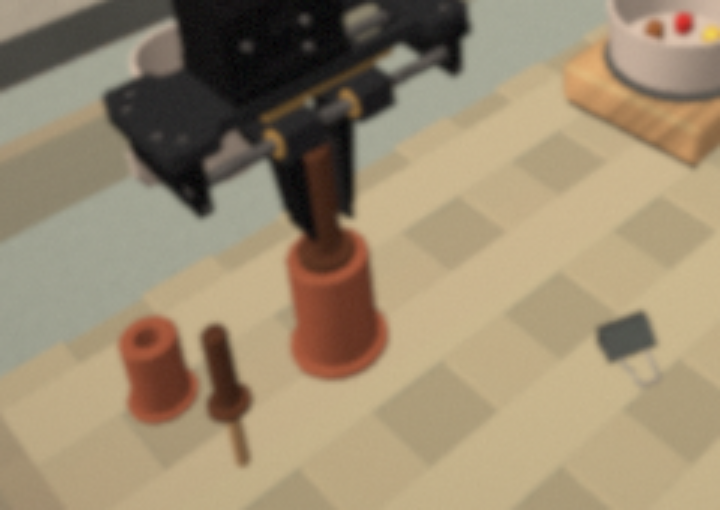

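The stick is held: the opening is 0.206, about 19.5 mm on a 20 mm grip. I'll lift it, check, and carry it over the bowl.

```bash
python3 -m inch '{"hand":[0,0,0,0,0,0,0,0,0,0,0,0,0,0,0,0,0,0,0,0],"turn":[0,0,0,0,0,0,0,0,0,0,0,0,0,0,0,0,0,0,0,0],"delta_pos":[[0,0,-1],[0,0,-2],[0,0,-2.5],[0,0,-2.5],[0,0,-2],[0,0,-2],[0,0,0],[0,1.5,0],[0,3,0],[0,3,0],[0.2,3,0],[0.2,3,0],[0.2,3,0],[0.2,3,0],[0.03,3,0],[0,3,0],[0,3,0],[0,2.5,0],[0,1.3,0],[0,0,0]]}'
python3 - <<'E'
from h import *
im,d=viewer.read_camera("wrist"); cv2.imwrite("pics/w3.png",im)
c=viewer.get_calibration("wrist"); np.savez('pics/w3.npz',d=d,T=c['T'])
P=cloud(c,d).reshape(-1,3)
print(env.state()['eef_pos'],env.state()['opening'])
im,d=viewer.read_camera("side"); cv2.imwrite("pics/s3.png",cv2.resize(im[100:300,200:400],None,fx=3,fy=3))
cs=viewer.get_calibration("side"); Q=cloud(cs,d).reshape(-1,3)
from scipy.optimize import least_squares
def circ(P,x,y,w,zl,zh,r,nm):
    p=P[(abs(P[:,0]-x)<w)&(abs(P[:,1]-y)<w)&(P[:,2]>zl)&(P[:,2]<zh)]
    if len(p)<5: print(nm,len(p)); return
    f=lambda q: np.hypot(p[:,0]-q[0],p[:,1]-q[1])-r
    s=least_squares(f,[x,y],loss='soft_l1');print(nm,len(p),s.x,abs(f(s.x)).mean(),p.mean(0))
for n,p in (('w',P),('s',Q)):
    circ(p,508,-20,25,128,185,6,n+'shaft')
    circ(p,508,-20,25,128,150,6,n+'shaftlow')
    circ(p,508,-20,25,165,185,6,n+'shafthigh')
    circ(p,508,-20,75,85,95,53.5,n+'rim')
    circ(p,508,-20,64,55,82,57,n+'outer')
E
```

```text
t: 7.85
eef_pos: [507.8, -10.7, 298.6]
tcp_rot: [-3.142, 0.001, -0.002]
ft_force: [-0.2, -0.6, -0.6]
opening: 0.209
[507.89598359  -9.68476696 298.72506846] 0.20651604875280297
wshaft 92 [506.9598865   -8.85064361] 0.12777987706795288 [512.0260613   -8.97256803 139.68757214]
wshaftlow 84 [506.95634688  -8.8453987 ] 0.1313034661033384 [511.96595581  -8.98554942 138.61887073]
wshafthigh 0
wrim 1343 [510.04858239 -17.53794472] 1.1061715353610595 [521.44353735 -19.75241785  89.13624243]
wouter 2009 [511.60100175 -12.64426673] 16.86922082506506 [505.59925699 -21.87450936  64.97971457]
sshaft 125 [506.49756845 -11.4864198 ] 0.7543401083467414 [503.81209203  -7.7268995  156.8478602 ]
sshaftlow 49 [506.50306386 -11.52170657] 0.6968011279569479 [504.01863821  -7.69878298 139.41797574]
sshafthigh 45 [506.31623075 -11.63003555] 0.6676442249269595 [503.90588919  -7.82362506 175.29582823]
srim 296 [507.29095877 -19.99200887] 1.449187859011737 [504.59988718 -18.87829153  88.71508022]
souter 966 [507.77197012 -18.49575289] 5.74479467346038 [506.57524348 -19.96068369  68.08660574]
```

View pics/w3.png

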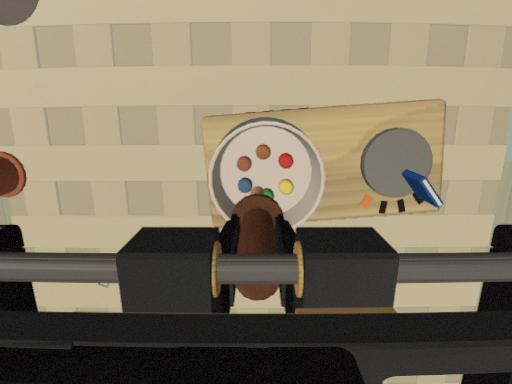

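View pics/s3.png

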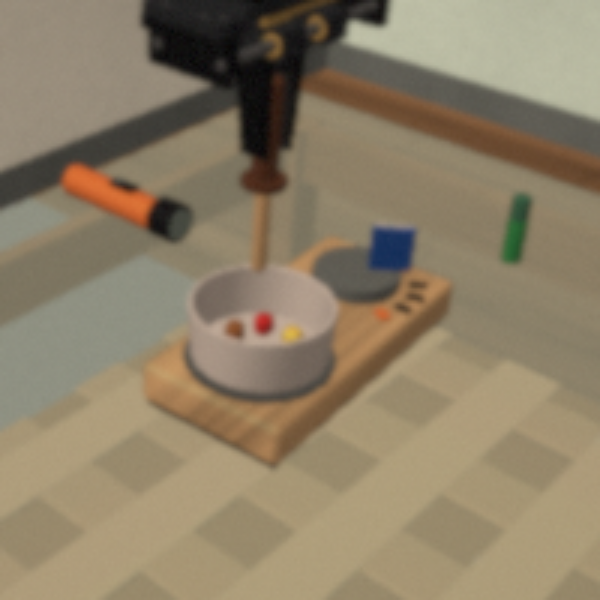

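The side view shows the stick hanging vertically just inside the bowl's +y part. The wrist view shows the stones in a ring around (266,172) with a free centre. The TCP is at y -9.7, because my rows summed about 10 mm short. Bowl-minus-shaft offsets within the same picture put the centre at TCP about (509,-18.7). I'll centre over it and lower to 5–6 mm above the floor.

```bash
python3 -m inch '{"hand":[0,0,0,0,0,0,0,0,0],"turn":[0,0,0,0,0,0,0,0,0],"delta_pos":[[0.06,0.5,0],[0.05,0.4,0],[0,0,0],[0,0,2],[0,0,2],[0,0,1.5],[0,0,1],[0,0,0.8],[0,0,0]]}'
python3 - <<'E'
from h import *
im,d=viewer.read_camera("wrist"); cv2.imwrite("pics/w4.png",im)
print(env.state()['eef_pos'],env.state()['ft_force'],env.state()['opening'])
im,d=viewer.read_camera("side"); cv2.imwrite("pics/s4.png",cv2.resize(im[120:260,220:360],None,fx=4,fy=4))
# stir increments (tool axes, cm), start dial side, clockwise, 40 rows/turn? 24 rows
u=np.array([0.0703,-0.9975]);w=np.array([-0.9975,-0.0703]) # dial side, robot side
R=2.0;n=20
p=[R*(np.cos(a)*u+np.sin(a)*w) for a in 2*np.pi*np.arange(n+1)/n]
d=np.diff(p,axis=0); print([[round(a,2),round(-b,2),0] for a,b in d]); 
E
```

```text
t: 8.85
eef_pos: [509.2, -18.2, 225.6]
tcp_rot: [-3.141, 0.001, -0.0]
ft_force: [-0.2, -0.1, 0.0]
opening: 0.206
[509.42149429 -18.27808517 226.19964991] [ 0.34467788 -0.87259979  0.39607304] 0.21018432501871454
[[np.float64(-0.62), np.float64(-0.05), 0], [np.float64(-0.58), np.float64(-0.24), 0], [np.float64(-0.47), np.float64(-0.41), 0], [np.float64(-0.32), np.float64(-0.54), 0], [np.float64(-0.14), np.float64(-0.61), 0], [np.float64(0.05), np.float64(-0.62), 0], [np.float64(0.24), np.float64(-0.58), 0], [np.float64(0.41), np.float64(-0.47), 0], [np.float64(0.54), np.float64(-0.32), 0], [np.float64(0.61), np.float64(-0.14), 0], [np.float64(0.62), np.float64(0.05), 0], [np.float64(0.58), np.float64(0.24), 0], [np.float64(0.47), np.float64(0.41), 0], [np.float64(0.32), np.float64(0.54), 0], [np.float64(0.14), np.float64(0.61), 0], [np.float64(-0.05), np.float64(0.62), 0], [np.float64(-0.24), np.float64(0.58), 0], [np.float64(-0.41), np.float64(0.47), 0], [np.float64(-0.54), np.float64(0.32), 0], [np.float64(-0.61), np.float64(0.14), 0]]
```

View pics/w4.png

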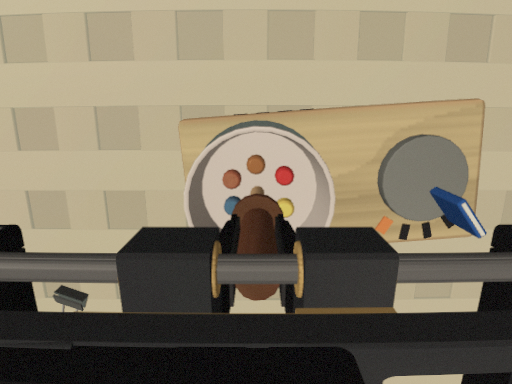

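View pics/s4.png

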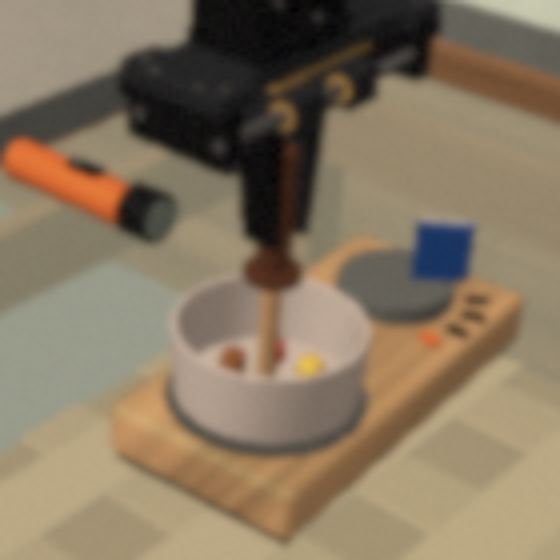

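The tip is at the bowl's centre near the floor with the stones around it. I'll move out 20 mm to the dial side and then stir clockwise: dial, robot side, +y, far side, dial.

```bash
python3 -m inch '{"hand":[0,0,0,0,0,0],"turn":[0,0,0,0,0,0],"delta_pos":[[0.03,0.4,0.05],[0.03,0.4,0],[0.03,0.4,0],[0.03,0.4,0],[0.02,0.4,0],[0,0,0]]}'
python3 -m inch '{"hand":[0,0,0,0,0,0,0,0,0,0,0,0,0,0,0,0,0,0,0,0],"turn":[0,0,0,0,0,0,0,0,0,0,0,0,0,0,0,0,0,0,0,0],"delta_pos":[[-0.31,-0.02,0],[-0.31,-0.03,0],[-0.29,-0.12,0],[-0.29,-0.12,0],[-0.24,-0.2,0],[-0.23,-0.21,0],[-0.16,-0.27,0],[-0.16,-0.27,0],[-0.07,-0.3,0],[-0.07,-0.31,0],[0.02,-0.31,0],[0.03,-0.31,0],[0.12,-0.29,0],[0.12,-0.29,0],[0.2,-0.24,0],[0.21,-0.23,0],[0.27,-0.16,0],[0.27,-0.16,0],[0.3,-0.07,0],[0.31,-0.07,0]]}'
python3 - <<'E'
from h import *
im,d=viewer.read_camera("wrist"); cv2.imwrite("pics/w5.png",im)
im,d=viewer.read_camera("side"); cv2.imwrite("pics/s5.png",cv2.resize(im[120:260,220:360],None,fx=4,fy=4))
E
```

```text
t: 9.55
eef_pos: [510.8, -38.9, 225.7]
tcp_rot: [3.141, -0.0, -0.001]
ft_force: [-0.9, -0.3, -1.1]
opening: 0.208
t: 11.55
eef_pos: [508.2, 1.5, 225.7]
tcp_rot: [3.141, 0.0, -0.0]
ft_force: [-0.9, 0.0, -0.6]
opening: 0.205
```

View pics/w5.png

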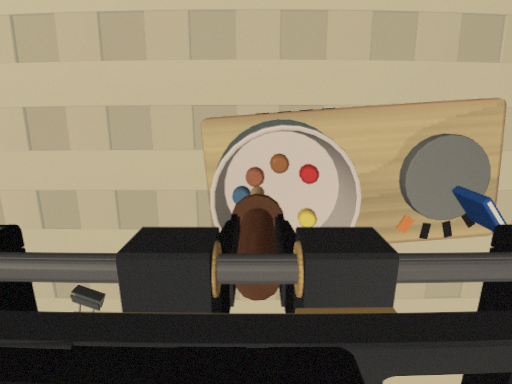

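View pics/s5.png

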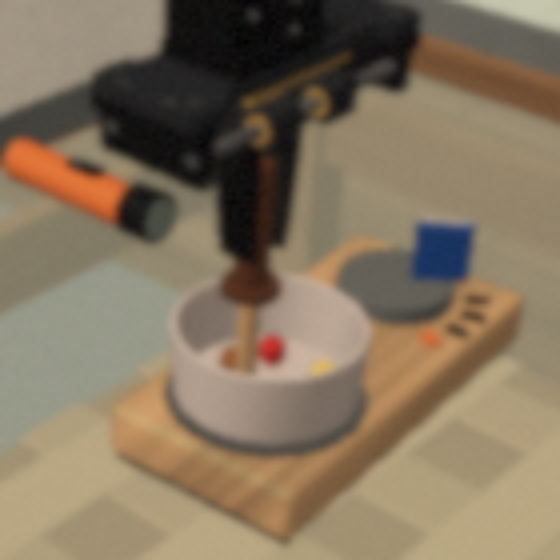

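Half a turn is done. The stones lie in the bowl, the forces are small, and the tip is on the +y side. Three more half turns follow, plus a little overlap.

```bash
python3 -m inch '{"hand":[0,0,0,0,0,0,0,0,0,0,0,0,0,0,0,0,0,0,0,0],"turn":[0,0,0,0,0,0,0,0,0,0,0,0,0,0,0,0,0,0,0,0],"delta_pos":[[0.31,0.02,0],[0.31,0.03,0],[0.29,0.12,0],[0.29,0.12,0],[0.24,0.2,0],[0.23,0.21,0],[0.16,0.27,0],[0.16,0.27,0],[0.07,0.3,0],[0.07,0.31,0],[-0.02,0.31,0],[-0.03,0.31,0],[-0.12,0.29,0],[-0.12,0.29,0],[-0.2,0.24,0],[-0.21,0.23,0],[-0.27,0.16,0],[-0.27,0.16,0],[-0.3,0.07,0],[-0.31,0.07,0]]}'
python3 -m inch '{"hand":[0,0,0,0,0,0,0,0,0,0,0,0,0,0,0,0,0,0,0,0],"turn":[0,0,0,0,0,0,0,0,0,0,0,0,0,0,0,0,0,0,0,0],"delta_pos":[[-0.31,-0.02,0],[-0.31,-0.03,0],[-0.29,-0.12,0],[-0.29,-0.12,0],[-0.24,-0.2,0],[-0.23,-0.21,0],[-0.16,-0.27,0],[-0.16,-0.27,0],[-0.07,-0.3,0],[-0.07,-0.31,0],[0.02,-0.31,0],[0.03,-0.31,0],[0.12,-0.29,0],[0.12,-0.29,0],[0.2,-0.24,0],[0.21,-0.23,0],[0.27,-0.16,0],[0.27,-0.16,0],[0.3,-0.07,0],[0.31,-0.07,0]]}'
python3 -m inch '{"hand":[0,0,0,0,0,0,0,0,0,0,0,0,0,0,0,0,0,0,0,0],"turn":[0,0,0,0,0,0,0,0,0,0,0,0,0,0,0,0,0,0,0,0],"delta_pos":[[0.31,0.02,0],[0.31,0.03,0],[0.29,0.12,0],[0.29,0.12,0],[0.24,0.2,0],[0.23,0.21,0],[0.16,0.27,0],[0.16,0.27,0],[0.07,0.3,0],[0.07,0.31,0],[-0.02,0.31,0],[-0.03,0.31,0],[-0.12,0.29,0],[-0.12,0.29,0],[-0.2,0.24,0],[-0.21,0.23,0],[-0.27,0.16,0],[-0.27,0.16,0],[-0.3,0.07,0],[-0.31,0.07,0]]}'
python3 -m inch '{"hand":[0,0,0],"turn":[0,0,0],"delta_pos":[[-0.31,-0.02,0],[-0.31,-0.03,0],[0,0,0]]}'
python3 - <<'E'
from h import *
im,d=viewer.read_camera("wrist"); cv2.imwrite("pics/w6.png",im)
c=viewer.get_calibration("wrist"); P=cloud(c,d).reshape(-1,3)
im,d=viewer.read_camera("side"); cv2.imwrite("pics/s6.png",cv2.resize(im[120:260,220:360],None,fx=4,fy=4))
print(env.state()['eef_pos'],env.state()['opening'])
E
```

```text
t: 13.65
eef_pos: [510.4, -38.4, 225.7]
tcp_rot: [3.142, -0.0, -0.0]
ft_force: [0.5, -0.2, 0.4]
opening: 0.206
t: 15.65
eef_pos: [508.2, 1.5, 225.7]
tcp_rot: [3.141, -0.0, -0.0]
ft_force: [-0.2, 0.0, -1.3]
opening: 0.208
t: 17.65
eef_pos: [510.4, -38.4, 225.7]
tcp_rot: [3.142, 0.0, -0.0]
ft_force: [-0.7, 0.0, -1.0]
opening: 0.203
t: 17.95
eef_pos: [504.1, -37.7, 225.7]
tcp_rot: [3.142, 0.0, -0.0]
ft_force: [-0.1, 0.4, -0.6]
opening: 0.209
[504.56557458 -37.79127829 225.79761921] 0.2045718766009829
```

View pics/w6.png

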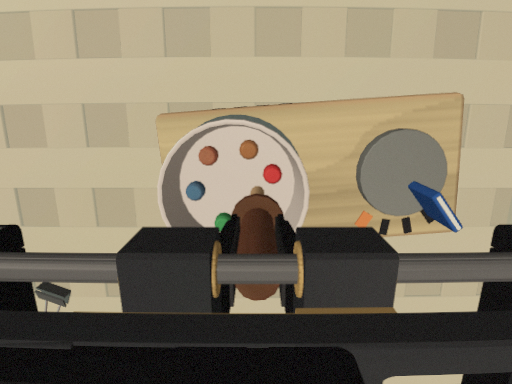

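View pics/s6.png

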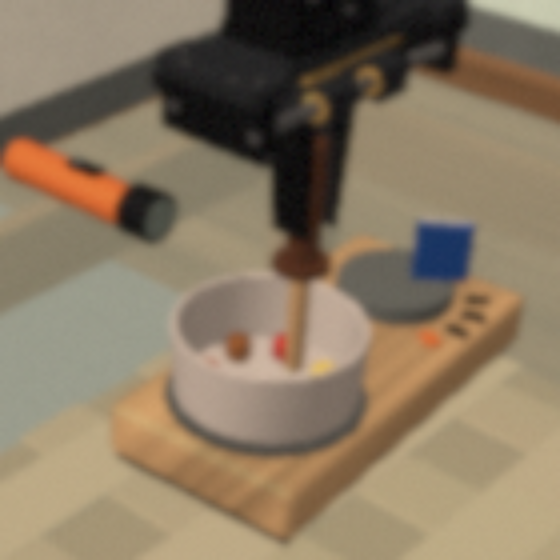

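Two turns and a bit are done. All visible stones lie inside the bowl. The yellow one shows in the side view, and the green and blue ones in the wrist view. I'll go to the centre, lift, and return to above the stand.

```bash
python3 -m inch '{"hand":[0,0,0,0,0,0,0,0,0],"turn":[0,0,0,0,0,0,0,0,0],"delta_pos":[[0.15,-0.6,0],[0.15,-0.6,0],[0.15,-0.6,0],[0,0,-1],[0,0,-1.5],[0,0,-2],[0,0,-2],[0,0,-1],[0,0,0]]}'
python3 -m inch '{"hand":[0,0,0,0,0,0,0,0,0,0,0,0,0,0,0,0],"turn":[0,0,0,0,0,0,0,0,0,0,0,0,0,0,0,0],"delta_pos":[[-0.1,-1.5,0],[-0.1,-3,0],[-0.1,-3,0],[-0.1,-3,0],[-0.1,-3,0],[-0.1,-3,0],[-0.1,-3,0],[-0.1,-3,0],[-0.1,-3,0],[0,-3,0],[0,-2.5,0],[0,-1.5,0],[0,-0.7,0],[0,0,0],[0,0,0],[0,0,0]]}'
python3 - <<'E'
from h import *
from scipy.optimize import least_squares
np.set_printoptions(precision=1,suppress=True)
print(env.state()['eef_pos'],env.state()['tcp_rot'],env.state()['opening'])
def circ(P,x,y,w,zl,zh,r,nm):
    p=P[(abs(P[:,0]-x)<w)&(abs(P[:,1]-y)<w)&(P[:,2]>zl)&(P[:,2]<zh)]
    if len(p)<5: print(nm,len(p)); return
    f=lambda q: np.hypot(p[:,0]-q[0],p[:,1]-q[1])-r
    s=least_squares(f,[x,y],loss='soft_l1');print(nm,len(p),s.x,abs(f(s.x)).mean())
for n in ("wrist","side","top"):
    im,d=viewer.read_camera(n); c=viewer.get_calibration(n); P=cloud(c,d).reshape(-1,3)
    cv2.imwrite(f"pics/{n}7.png",im)
    circ(P,500,313,22,125,160,6,n+' shaftlow'); circ(P,500,313,22,165,186,6,n+' shafthigh')
    circ(P,500,313,40,15,66,24,n+' tube')
im=cv2.imread('pics/side7.png');cv2.imwrite("pics/s7.png",cv2.resize(im[160:340,90:270],None,fx=3.3,fy=3.3))
im=cv2.imread('pics/top7.png');cv2.imwrite("pics/t7.png",cv2.resize(im[190:250,240:350],None,fx=6,fy=6))
E
```

```text
t: 18.95
eef_pos: [509.3, -19.8, 302.1]
tcp_rot: [3.141, -0.003, -0.0]
ft_force: [-0.2, 0.1, -0.7]
opening: 0.21
t: 20.55
eef_pos: [500.2, 311.3, 300.7]
tcp_rot: [3.141, 0.0, -0.001]
ft_force: [0.0, 0.2, -0.3]
opening: 0.206
[500.2 311.3 300.7] [ 3.1  0.  -0. ] 0.20627805070885577
wrist shaftlow 94 [499.5 312.1] 0.13385201441168096
wrist shafthigh 0
wrist tube 395 [506.8 302.9] 5.160650456088614
side shaftlow 107 [499.7 309.9] 0.6128236972424551
side shafthigh 80 [499.7 309.7] 0.4747555907417427
side tube 600 [499.3 312.1] 1.588448125923446
top shaftlow 0
top shafthigh 0
top tube 76 [501.4 312.9] 0.2819908176651474
```

View pics/s7.png

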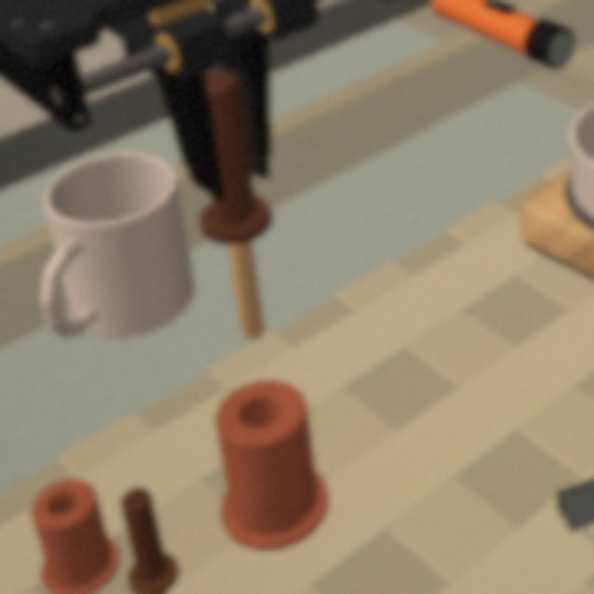

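View pics/t7.png

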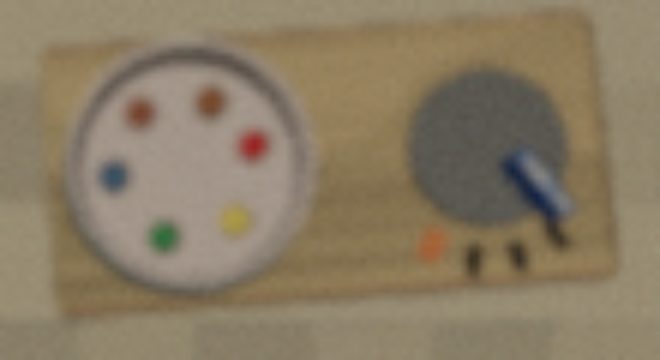

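All six stones are in the bowl. The stick is vertical and about 2 mm short in y, both against the stand and against the picked pose. I'll correct that and insert it.

```bash
python3 -m inch '{"hand":[0,0,0,0,0,0,0,0,0,0,0,0],"turn":[0,0,0,0,0,0,0,0,0,0,0,0],"delta_pos":[[-0.02,-0.23,0],[0,0,0],[0,0,2],[0,0,2],[0,0,1.5],[0,0,1.5],[0,0,1.5],[0,0,1.5],[0,0,1],[0,0,0.7],[0,0,0.3],[0,0,0]]}'
python3 - <<'E'
from h import *
s=env.state();print(s['eef_pos'],s['ft_force'],s['moment'],s['opening'])
im,d=viewer.read_camera("side"); cv2.imwrite("pics/s8.png",cv2.resize(im[200:350,90:240],None,fx=4,fy=4))
E
```

```text
t: 21.9
eef_pos: [499.9, 314.5, 180.7]
tcp_rot: [3.141, 0.0, -0.0]
ft_force: [0.2, -0.1, -0.3]
opening: 0.209
[499.93836095 314.50437198 180.65806594] [ 0.1673884  -0.07676153 -0.25197346] [-0.01596175  0.04250571  0.02235175] 0.20881642856759555
```

View pics/s8.png

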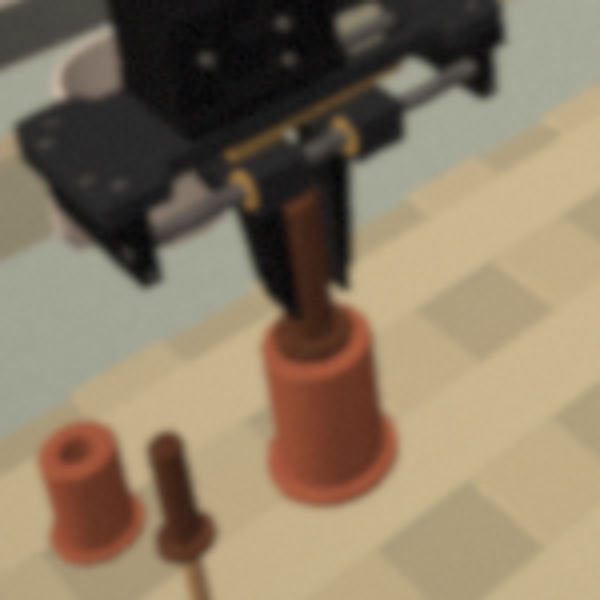

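The stick is in the hole with almost no side force, about 1.5 mm above its seat. I'll lower the rest, release, and rise.

```bash
python3 -m inch '{"hand":[0,0,0.35,0.6,0.8,1,1,1,1,1,1,1,1,1,1],"turn":[0,0,0,0,0,0,0,0,0,0,0,0,0,0,0],"delta_pos":[[0,0,0.14],[0,0,0],[0,0,0],[0,0,0],[0,0,0],[0,0,0],[0,0,0],[0,0,0],[0,0,-1],[0,0,-2],[0,0,-3],[0,0,-3],[0,0,-2],[0,0,-1],[0,0,0]]}'
python3 - <<'E'
from h import *
from scipy.optimize import least_squares
np.set_printoptions(precision=1,suppress=True)
s=env.state();print(s['eef_pos'],s['ft_force'],s['opening'],s['joints'])
im,d=viewer.read_camera("side"); cv2.imwrite("pics/s9.png",cv2.resize(im[200:350,90:240],None,fx=4,fy=4))
for n in ("wrist","side","top"):
    im,d=viewer.read_camera(n); c=viewer.get_calibration(n); P=cloud(c,d).reshape(-1,3)
    p=P[(abs(P[:,0]-500)<30)&(abs(P[:,1]-313)<30)&(P[:,2]>90)&(P[:,2]<170)]
    lo=p[p[:,2]<125];hi=p[p[:,2]>130]; print(n,len(p),p[:,2].max() if len(p) else 0)
    for q in (lo,hi):
        if len(q)>5:
            f=lambda x: np.hypot(q[:,0]-x[0],q[:,1]-x[1])-10
            print(least_squares(f,[500,313],loss='soft_l1').x)
E
```

```text
t: 23.45
eef_pos: [500.0, 314.6, 300.7]
tcp_rot: [-3.141, -0.002, -0.0]
ft_force: [-0.3, -0.4, -0.5]
opening: 0.997
[500.  314.6 300.7] [-0.3 -0.4 -0.5] 0.9971881391974632 [ 0.4  0.4  1.6 -0.   1.1  2. ]
wrist 782 155.67741052494168
[498.7 315. ]
[498.5 315. ]
side 421 157.08334461197535
[499.3 312.8]
[499.5 312.7]
top 2 154.23850297871059
```

View pics/s9.png

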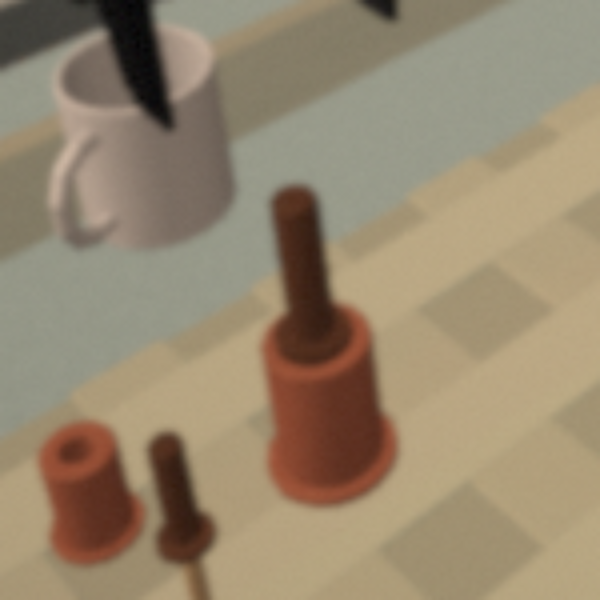

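The stick is upright and seated: its top is at z≈155, the collar is on the mouth, and the axis shows no tilt. Next I'll close the fingers and go over to the dial, a little outside the fin's far-from-bowl side, still high.

```bash
python3 -m inch '{"hand":[0,0,0,0,0,0,0,0,0,0,0,0,0,0,0,0,0,0],"turn":[0,0,0,0,0,0,0,0,0,0,0,0,0,0,0,0,0,0],"delta_pos":[[0,1.5,0],[0.1,3.5,0],[0.1,3.5,0],[0.1,3.5,0],[0.1,3.5,0],[0.1,3.5,0],[0.1,3.5,0],[0.1,3.5,0],[0.1,3.5,0],[0.1,3.5,0],[0.1,3.5,0],[0.1,3.5,0],[0.1,3.5,0],[0.1,3.5,0],[0,3.5,0],[0,1.4,0],[0,0.5,0],[0,0,0]]}'
python3 -m inch '{"hand":[0,0,0,0,0,0,0,0,0,0,0,0,0,0,0,0],"turn":[-0.149,-0.149,-0.149,-0.149,-0.149,-0.149,-0.149,-0.149,-0.149,-0.149,-0.149,-0.149,-0.149,-0.149,-0.149,0],"delta_pos":[[0,0,0],[0,0,0],[0,0,0],[0,0,0],[0,0,0],[0,0,0],[0,0,0],[0,0,0],[0,0,0],[0,0,0],[0,0,0],[0,0,0],[0,0,0],[0,0,0],[0,0,0],[0,0,0]]}'
python3 - <<'E'
from h import *
from scipy.optimize import least_squares
np.set_printoptions(precision=2,suppress=True)
s=env.state();print(s['eef_pos'],s['tcp_rot'],s['ft_force'],s['opening'],s['joints'])
c=viewer.get_calibration("wrist"); im,d=viewer.read_camera("wrist"); cv2.imwrite("pics/w10.png",im)
P=cloud(c,d); np.savez('pics/w10.npz',d=d,T=c['T'],im=im)
hsv=cv2.cvtColor(im,cv2.COLOR_BGR2HSV)
m=(hsv[...,0]>100)&(hsv[...,0]<130)&(hsv[...,1]>120)
q=P[m]; q=q[(abs(q[:,0]-500)<70)&(abs(q[:,1]+175)<60)]; top=q[q[:,2]>91]
print(len(q),len(top),top.mean(0) if len(top) else 0, cv2.minAreaRect(top[:,:2].astype(np.float32)) if len(top) else 0)
P=P.reshape(-1,3); p=P[(abs(P[:,2]-55)<4)&(np.hypot(P[:,0]-519,P[:,1]+162)<55)]
print(len(p),cv2.minEnclosingCircle(p[:,:2].astype(np.float32)))
E
```

```text
t: 25.45
eef_pos: [512.4, -209.4, 299.0]
tcp_rot: [-3.141, 0.001, -0.001]
ft_force: [0.3, 0.2, 0.1]
opening: 0.006
t: 27.05
eef_pos: [512.8, -208.1, 299.4]
tcp_rot: [-3.142, -0.0, 2.239]
ft_force: [-0.1, 0.3, -0.2]
opening: 0.006
[ 512.77 -208.07  299.39] [-3.14 -0.    2.24] [-0.06  0.31 -0.22] 0.005575637970702587 [-0.5   0.38  1.73  0.    1.03 -1.17]
642 541 [ 496.12 -183.61  285.23] ((491.20672607421875, -174.808349609375), (153.94773864746094, 55.729576110839844), 25.115747451782227)
3595 ((519.536865234375, -161.82772827148438), 38.1412353515625)
```

View pics/w10.png

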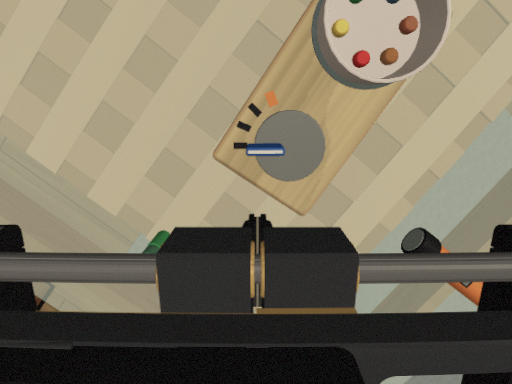

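In the wrist view the fin at (265,150) is parallel to the finger faces, and all four ticks show. The bowl stones are visible. The disc fit gives the axis at (519.5,-161.8) with radius 38.1 mm, which matches the given 38. I'll descend to fingertips at z≈62 and approach the fin.

```bash
python3 -m inch '{"hand":[0,0,0,0,0,0,0,0,0,0,0],"turn":[0,0,0,0,0,0,0,0,0,0,0],"delta_pos":[[0,0,3],[0,0,4],[0,0,4],[0,0,3],[0,0,1.9],[0,0,0],[0.5,0,0],[0.5,0,0],[0.4,0,0],[0.1,0,0],[0,0,0]]}'
python3 - <<'E'
from h import *
s=env.state();print(s['eef_pos'],s['tcp_rot'],s['ft_force'])
im,d=viewer.read_camera("wrist"); cv2.imwrite("pics/w11.png",im)
im,d=viewer.read_camera("side"); cv2.imwrite("pics/s11.png",cv2.resize(im[120:260,240:420],None,fx=4,fy=4))
E
```

```text
t: 28.2
eef_pos: [503.6, -197.6, 140.9]
tcp_rot: [3.141, 0.001, 2.235]
ft_force: [0.4, -0.4, -0.0]
opening: 0.004
[ 503.591831   -197.59570502  140.94715389] [3.14122811e+00 9.41400011e-04 2.23469754e+00] [ 0.39422518 -0.44286541 -0.03199141]
```

View pics/w11.png

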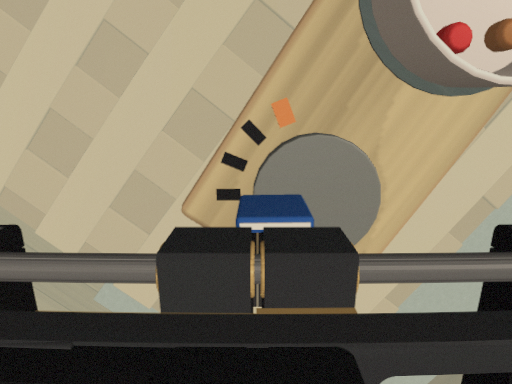

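View pics/s11.png

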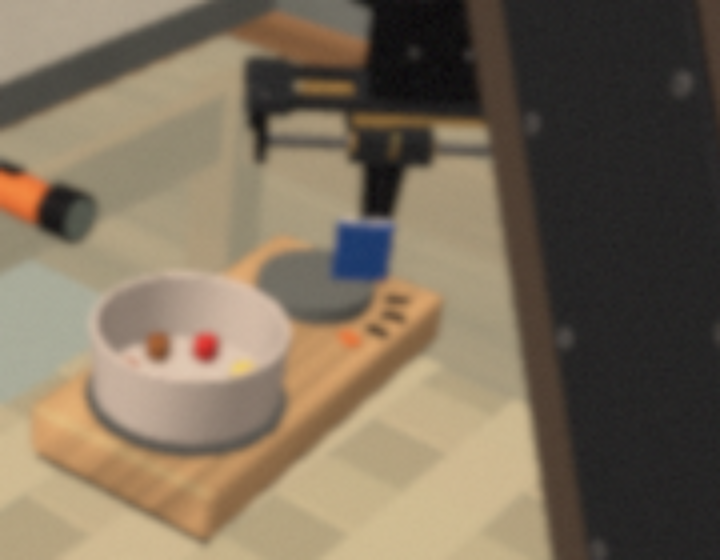

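The fingers stand behind the fin with a gap of about 4 mm. I'll feel for contact.

```bash
for i in 1 2; do python3 -m inch '{"hand":[0,0],"turn":[0,0],"delta_pos":[[0.2,0,0],[0,0,0]]}'; done; python3 -m inch '{"hand":[0,0],"turn":[0,0],"delta_pos":[[0.1,0,0],[0,0,0]]}'; python3 -m inch '{"hand":[0,0],"turn":[0,0],"delta_pos":[[0.1,0,0],[0,0,0]]}'
```

```text
t: 28.5
eef_pos: [502.6, -196.4, 140.5]
tcp_rot: [3.141, 0.001, 2.235]
ft_force: [0.8, -3.2, -0.2]
opening: -0.0
t: 28.7
eef_pos: [501.7, -195.4, 140.6]
tcp_rot: [3.141, 0.003, 2.235]
ft_force: [4.0, -8.4, -1.4]
opening: 0.009
t: 28.9
eef_pos: [501.2, -194.8, 140.6]
tcp_rot: [3.141, 0.003, 2.235]
ft_force: [2.8, -8.4, -1.6]
opening: 0.01
t: 29.1
eef_pos: [500.6, -194.1, 140.6]
tcp_rot: [3.141, 0.003, 2.235]
ft_force: [3.1, -9.5, -0.9]
opening: 0.001
```

Contact came at an offset of about 17 mm. I'll compute the arc rows, with the tool turning together with the dial.

```bash
cat > arc.py <<'E'
import numpy as np
def arc(pos,psi,ths,D=(519.4,-161.8),c=17.,rad=34.5):
    p=np.array(pos);out=[]
    for th in ths:
        a=np.arctan2(-.617,-.789)-th; f=np.array([np.cos(a),np.sin(a)]); t=np.array([f[1],-f[0]])
        q=np.array(D)+rad*f-c*t; d=q-p
        x=np.array([np.cos(psi),np.sin(psi)]);y=np.array([np.sin(psi),-np.cos(psi)])
        n=2.235-th; out.append((round(th,2),round(d@x/10,2),round(d@y/10,2),'turn',round(psi-n,3),q.round(1))); p=q;psi=n
    return out
E
python3 -c "
from arc import *
for r in arc((500.6,-194.1),2.235,np.r_[.14:1.27:.07]): print(*r)"
```

```text
0.14 0.18 -0.18 turn 0.14 [ 498.  -193.8]
0.21 0.25 -0.11 turn 0.07 [ 495.8 -192.2]
0.28 0.25 -0.11 turn 0.07 [ 493.8 -190.5]
0.35 0.25 -0.11 turn 0.07 [ 491.8 -188.6]
0.42 0.25 -0.11 turn 0.07 [ 490.  -186.6]
0.49 0.25 -0.11 turn 0.07 [ 488.4 -184.5]
0.56 0.25 -0.11 turn 0.07 [ 486.8 -182.3]
0.63 0.25 -0.11 turn 0.07 [ 485.5 -180. ]
0.7 0.25 -0.11 turn 0.07 [ 484.3 -177.5]
0.77 0.25 -0.11 turn 0.07 [ 483.3 -175. ]
0.84 0.25 -0.11 turn 0.07 [ 482.5 -172.5]
0.91 0.25 -0.11 turn 0.07 [ 481.8 -169.9]
0.98 0.25 -0.11 turn 0.07 [ 481.3 -167.2]
1.05 0.25 -0.11 turn 0.07 [ 481.  -164.5]
1.12 0.25 -0.11 turn 0.07 [ 480.9 -161.9]
1.19 0.25 -0.11 turn 0.07 [ 481.  -159.2]
1.26 0.25 -0.11 turn 0.07 [ 481.3 -156.5]
```

```bash
python3 -m inch '{"hand":[0,0,0,0,0,0,0,0,0,0],"turn":[0.14,0.07,0.07,0.07,0.07,0.07,0.07,0.07,0.07,0],"delta_pos":[[0.18,-0.18,0],[0.25,-0.11,0],[0.25,-0.11,0],[0.25,-0.11,0],[0.25,-0.11,0],[0.25,-0.11,0],[0.25,-0.11,0],[0.25,-0.11,0],[0.25,-0.11,0],[0,0,0]]}'
python3 - <<'E'
from h import *
s=env.state();print(s['eef_pos'],s['tcp_rot'],s['ft_force'],s['moment'])
im,d=viewer.read_camera("wrist"); cv2.imwrite("pics/w12.png",im)
E
```

```text
t: 30.1
eef_pos: [484.0, -176.4, 140.5]
tcp_rot: [3.14, 0.001, 1.533]
ft_force: [3.3, -4.6, -0.8]
opening: 0.004
[ 483.99461846 -176.40814553  140.4842134 ] [3.14003953e+00 9.37560067e-04 1.53341887e+00] [ 3.26780627 -4.62217343 -0.79902142] [-0.81791561 -0.59859168 -0.08342703]
```

View pics/w12.png

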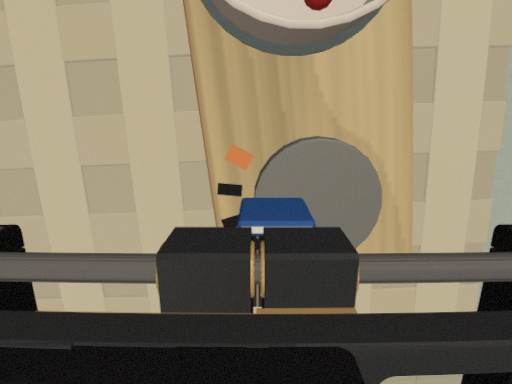

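The fin follows flat on the fingers, at about 0.7 rad, between the first and second clicks. I'll continue to about 1.22.

```bash
python3 -m inch '{"hand":[0,0,0,0,0,0,0,0,0],"turn":[0.07,0.07,0.07,0.07,0.07,0.07,0.07,0.03,0],"delta_pos":[[0.25,-0.11,0],[0.25,-0.11,0],[0.25,-0.11,0],[0.25,-0.11,0],[0.25,-0.11,0],[0.25,-0.11,0],[0.25,-0.11,0],[0.1,-0.05,0],[0,0,0]]}'
cat > chk.py <<'E'
import sys
from h import *
k=sys.argv[1]
s=env.state();print(s['t'],s['eef_pos'],s['tcp_rot'],s['ft_force'],s['moment'])
for n in ("wrist","side","top"):
    c=viewer.get_calibration(n); im,d=viewer.read_camera(n); P=cloud(c,d).reshape(-1,3)
    if n=="wrist": cv2.imwrite(f"pics/w{k}.png",im)
    if n=="side": cv2.imwrite(f"pics/s{k}.png",cv2.resize(im[130:250,250:400],None,fx=4,fy=4))
    if n=="top": cv2.imwrite(f"pics/t{k}.png",cv2.resize(im,None,fx=1.5,fy=1.5))
    hsv=cv2.cvtColor(im,cv2.COLOR_BGR2HSV)
    m=((hsv[...,0]>100)&(hsv[...,0]<130)&(hsv[...,1]>120)).ravel()
    q=P[m]; q=q[(np.hypot(q[:,0]-519.4,q[:,1]+161.8)<60)&(q[:,2]>60)&(q[:,2]<100)]
    if len(q)>20:
        l=cv2.fitLine(q[:,:2].astype(np.float32),cv2.DIST_HUBER,0,.01,.01).ravel()
        v=l[:2]*(-1 if l[0]>0 else 1); a=np.arctan2(v[1],v[0]); print(n,len(q),q.mean(0),'face dir theta',(np.arctan2(-.617,-.789)-a)%(2*np.pi))
E
python3 chk.py 13
```

```text
t: 31.05
eef_pos: [480.8, -156.9, 140.4]
tcp_rot: [3.14, 0.0, 1.016]
ft_force: [1.1, -7.4, -1.1]
opening: 0.006
31.05 [ 480.81429912 -156.94177291  140.44819508] [3.14001239e+00 4.29572884e-04 1.01556256e+00] [ 1.09791624 -7.42497374 -1.06553097] [-1.25926818 -0.19493693  0.02688681]
wrist 1837 [ 498.14945279 -144.20851205   83.24325262] face dir theta 1.2065999333843251
side 109 [ 489.70897108 -144.42461701   78.17776214] face dir theta 1.1064984624370595
```

View pics/w13.png

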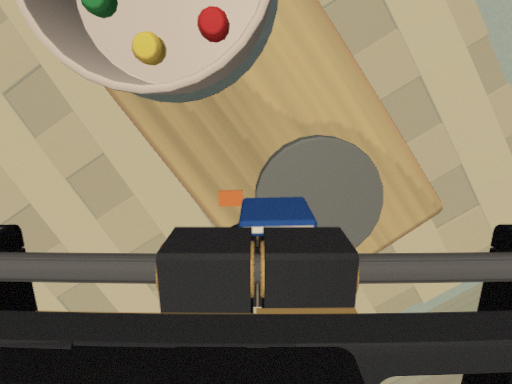

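View pics/s13.png

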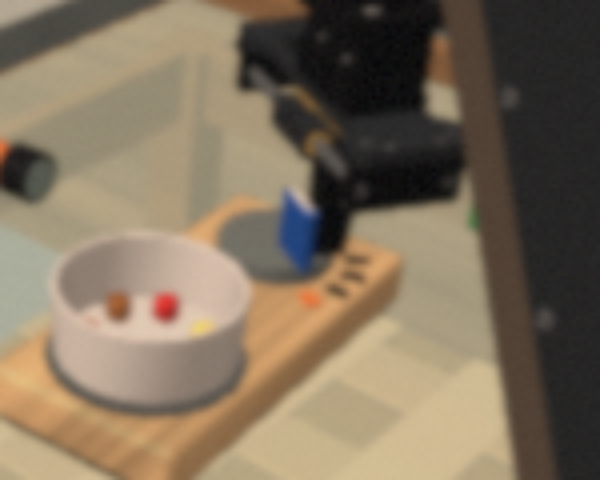

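View pics/t13.png

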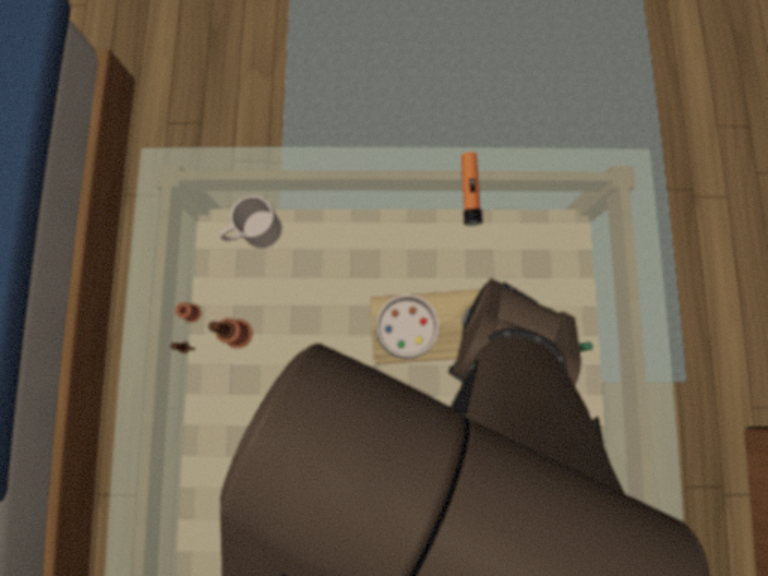

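```bash
python3 - <<'E'
from h import *
D=np.array([519.4,-161.8]); s=env.state(); p=s['eef_pos'][:2]
for psi in [s['tcp_rot'][2]]:
    t=np.array([np.cos(psi),np.sin(psi)]);f=np.array([-t[1],t[0]]) 
    print('c',(p-D)@t,'rad',(p-D)@f)
c=viewer.get_calibration("wrist"); im,d=viewer.read_camera("wrist"); P=cloud(c,d).reshape(-1,3)
hsv=cv2.cvtColor(im,cv2.COLOR_BGR2HSV)
def dirn(q):
    l=cv2.fitLine(q[:,:2].astype(np.float32),cv2.DIST_HUBER,0,.01,.01).ravel();v=l[:2]*(-1 if l[0]>0 else 1)
    n=np.array([v[1],-v[0]]);return (np.arctan2(-.617,-.789)-np.arctan2(v[1],v[0]))%(2*np.pi),(l[2:]-D)@n,len(q)
m=((hsv[...,0]>100)&(hsv[...,0]<130)&(hsv[...,1]>120)).ravel(); q=P[m]
q=q[(np.hypot(*(q[:,:2]-D).T)<60)]
print('face z60-92',dirn(q[(q[:,2]>60)&(q[:,2]<92)]),'top',dirn(q[(q[:,2]>94)&(q[:,2]<100)]), )
o=((hsv[...,0]>3)&(hsv[...,0]<14)&(hsv[...,1]>190)&(hsv[...,2]>150)).ravel(); q=P[o]; q=q[(np.hypot(*(q[:,:2]-D).T)<75)&(q[:,2]<60)]
if len(q):
    b=q.mean(0)[:2]-D; print('orange',len(q),q.mean(0),np.hypot(*b),(np.arctan2(-.617,-.789)-np.arctan2(b[1],b[0]))%(2*np.pi))
pp=P[(abs(P[:,2]-55)<4)&(np.hypot(P[:,0]-519,P[:,1]+162)<45)]; print(cv2.minEnclosingCircle(pp[:,:2].astype(np.float32)))
E
```

```text
c -16.2661002407794 rad 35.3348908383072
face z60-92 (np.float64(1.1974658792003652), np.float64(4.565277921287291), 1237) top (np.float64(1.195599061726), np.float64(3.7239432127255205), 478)
((516.7770385742188, -159.71005249023438), 40.93608093261719)
```

The fin face measures about 1.20 rad by camera and 1.22 by tool angle. I'll push slightly further for margin, staying below the 1.36 stop.

```bash
python3 -m inch '{"hand":[0,0,0,0],"turn":[0.02,0.015,0,0],"delta_pos":[[0.07,-0.03,0],[0.05,-0.03,0],[0,0,0],[0,0,0]]}'
python3 chk.py 14; python3 -m inch '{"hand":[0,0,0,0,0],"turn":[0,0,0,0,0],"delta_pos":[[0,0,0],[0,0,0],[0,0,0],[0,0,0],[0,0,0]]}'
```

```text
t: 31.65
eef_pos: [480.9, -155.8, 140.5]
tcp_rot: [3.14, 0.0, 0.982]
ft_force: [0.9, -7.6, -0.1]
opening: 0.007
31.65 [ 480.91705121 -155.80158235  140.46051246] [3.13994973e+00 4.57670557e-04 9.81521331e-01] [ 0.86244164 -7.62285904 -0.11111622] [-1.44228933 -0.16772297 -0.04633229]
wrist 1839 [ 498.6148114  -143.59341542   83.19289332] face dir theta 1.2283451383098623
side 103 [ 490.54692012 -143.77064123   77.23625823] face dir theta 1.1462247197612783
t: 32.3
eef_pos: [480.9, -155.8, 140.4]
tcp_rot: [3.14, 0.0, 0.982]
ft_force: [1.0, -7.7, -1.2]
opening: 0.002
```

View pics/w14.png

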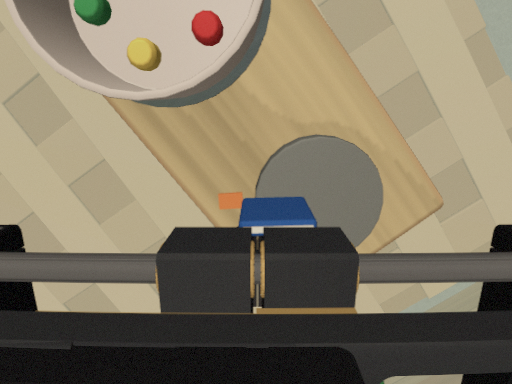

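View pics/s14.png

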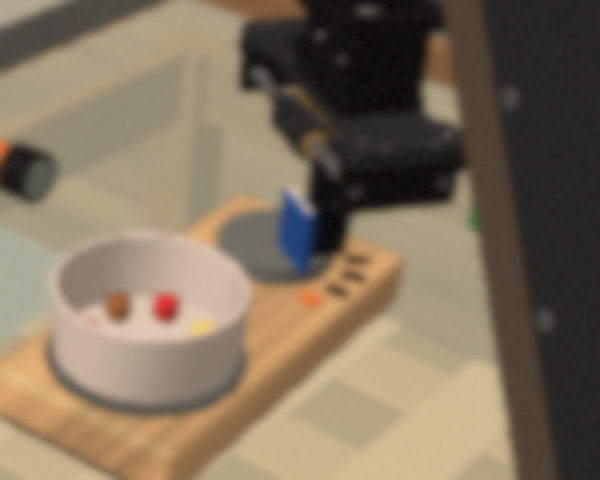

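```bash
python3 -c "
from cell import env,ticket
print(env.state()['ft_force']); print(ticket.job_done())"
```

```text
[ 0.97685184 -7.67543353 -1.17440353]
the job is handed in; nothing more can be done
None
```

I stirred the stones, put the stick back, and handed the job in at about 32 s with the fingers still holding the dial at its third click. The hand-in reports no verdict, so the results below are from my own checks.

- **Stirring:** I took the larger stick from its 48 mm stand and lowered it in the bowl's centre. I moved it to the dial side and made two clockwise turns, plus a small overlap, at about 20 mm radius. The tip was about 5 mm above the floor by calculation from the grip height. The last top picture showed all six stones still in the bowl. They had moved outward by several millimetres, and the stick mostly circled inside them.
- **Stick returned:** It went straight back into the stand and I let go. The camera fits showed it upright, with its top at 155 mm and the collar on the mouth.
- **Dial:** I pushed the fin round with closed fingers, turning the tool with it. The wrist camera put it at about 1.23 rad and the tool angle at about 1.25, with a steady 7.7 N, beside the orange tick. A rough fit from the side camera read lower, about 1.15. Its earlier reading was low by a similar amount, so I did not rely on it.
- **Other items:** The mug, flashlight and lip balm looked unmoved in the last top picture. The arm hid the binder clip there, but I never came near it.

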